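Clear the bead-tube chute

TASK

One bead tube has got stuck standing on end in the sloping feed chute, caught behind the crossbar, and holds back the two tubes lying behind it. Lift that upright tube out of the chute and put it in the open square white box across the bench from it, so that the two lying tubes roll down under the bar to the stop at the low end of the chute.

Things in the scene. Friction and masses are not known exactly. Their poses are not given: they have to be found in the camera images.
- jam_center (a point): Centre of the jammed bead tube: clear plastic, silvery beads, grey cap, 28 mm across, 80 mm long, 28-56 g. Stands on end on the sloping chute floor, leaning 10 deg downhill (own z along the tube, cap up) against the crossbar; a lying tube touches its uphill side. Its upper 36 mm is free above bar, tubes and walls: grasp there from above, fingers across the chute; lifts straight up.
- chute: Fixed plywood chute 247 x 118 mm. Origin on the table below the jammed tube; x uphill, y across, z up. Floor 45 mm above the table at the origin, rising 10 deg to +x; low-end stop 130 mm downhill along the slope. Channel 90 mm wide, walls 20 mm high. Crossbar: 8 mm rod 18 mm downhill of the origin, 34 to 42 mm above the chute floor, posts outside the walls to 48 mm.
- tube_rear_center (a point): Centre of the rear one of two waiting tubes (same kind, 28 x 80 mm), lying across the chute one behind the other, uphill of the jammed tube; the front one lies between. They roll down by themselves once the way is free; when both have arrived this centre is about 42 mm uphill of the stop, along the slope.
- box: Fixed open white plastic box, 150 x 150 mm outside, 50 mm high, walls and floor 4 mm thick. Origin at the centre of its underside; x and y along its sides, z up. A small white pot, 36 mm across and 22 mm high, stands in its +x +y corner (47 mm along each from the centre); the rest is empty.
Things that resemble listed ones, but are neither listed nor needed, are in the scene too. What is shaped like the part that bears jam_center but pink is not meant.

How it is judged:
By the outcome, as a careful person would: the job done as asked, in the order asked, and still so for the second after the job is handed in, with the robot touching nothing.
It also fails if it takes over 40 s, if anything falls off the work surface, if the arm or the gripper's body presses on something with over 40 N, if the wrist force passes 120 N, or if a joint passes its speed limit or range.

ROBOT

A 7-joint arm with a two-finger parallel gripper is mounted at the origin on the work surface. World frame = base frame: x ahead of the robot, y to its left, z up, the work surface at z = 0. Lengths are in m, angles in rad, forces in N, time in s.
With the tool pointing down it reaches from about 0.4 to 0.85 m from the base axis. Payload 10.4 kg.
Tool frame: the origin (TCP) lies on the front face of the gripper's body, between the roots of the fingers; the fingertips stand 70 mm ahead of it and the grasp point (between the pads) lies 51 mm ahead of it (grasp_offset is the distance from the TCP to the grasp point, in m); z points along the fingers, y is the direction in which the jaws open and shut (so a half turn about z gives the same grasp; the last joint's range is limited). The gripper opens to 87 mm and grips with 3 to 60 N. Pads are 19 mm wide; open, the fingers measure 117 mm over their backs; the gripper's body (75 mm by 190 mm) begins 51 mm behind the grasp point.
Start: joints at [-1.336, 0.332, -0.065, 1.46, 0.022, 1.35, -0.088], TCP at [0.159, 0.604, 0.292] pointing down, gripper open.
Joint ranges: [-2.6, 2.6], [-0.5, 2.12], [-1.47, 1.34], [0.16, 2.42], [-1.27, 4.41], [0.06, 2.06], [-2.6, 2.6]. Speed limits (rad/s): [2.22, 2.22, 2.79, 2.79, 3.14, 3.14, 3.14].

INTERFACE

Orientations are given as a unit quaternion [x, y, z, w].
In Python, from bench import * gives the robot as it stands. The module is installed in compiled form; this text tells all that it offers.
- The arm moves only by the tool arm_command, never from a script. Its argument "commands" is a list of rows, each a list of 3 entries, a list of its own where there are three numbers: the opening in per cent of the stroke, from 0 (shut) to 100 (fully open), then the shift along the tool's x, y, z in m, then the turn, a rotation vector about the tool's x, y, z in rad. A call has exactly 10 rows; each row is the pose to reach, as a shift and turn from the pose commanded when the call began, along the tool's axes at that moment; what a row does not reach only later rows make up. A row lasts 1/12 s, in which the tool goes at most 41.7 mm and 7.16 degrees, less where a joint would pass 70% of its speed; a pose out of reach is approached as far as the arm can. A call with a gripper value outside its range is refused whole. The fingers move at their own pace and stop on an object; "squeeze" is the grip in N (left out, the last holds). Time passes only in rows, so rows that repeat a pose let the fingers close, or fill a call up. It gives the time, the measured TCP pose, the force and the opening at its end, in the units of the state.
- read_state(): the state, without advancing time (a new reading comes with each control period).
- camera(name): name is "side" or "top"; returns a dict with "pixels" (384x512x3 uint8, red, green, blue), "fx", "fy", "cx", "cy" (pixels), "dist_coeffs" ([k1, k2, p1, p2, k3] as OpenCV has them; the pictures are not rectified), "rvec" (rotation vector, rad) and "tvec" (3), from world to camera coordinates, as OpenCV has them. Camera axes: x right, y down, z forward; pixel columns grow to the right and rows downward; lengths in m; the calibration is good to about 2 mm. A picture is of the moment at which its call begins. There is no depth.
- close_job(): hands the job in, once; it reports no verdict.
The state is a dict: "time": time; "joint_positions": joint angles; "joint_vel": joint speeds; "joint_torque": joint torques, N m; "ee_pos": TCP position; "eef_rot": TCP orientation; "ft_force": force on the tool from outside, world axes, zero at the start; "torque": the same for the moment, N m; "width": finger opening in m.
Only numpy, scipy, OpenCV 4.12 (cv2) and the standard library are available. Lean on these libraries where they do the work, as an engineer would, in place of code of your own. Each camera call takes 0.05 s, during which the arm holds its last target.

## Working session

There is one attempt and no reset: what is moved stays moved. The work goes in short steps, Python scripts to look and compute and a tool call to move; the robot and the scene stay as the last step left them, time stands still between calls to the robot, and variables do not carry over. Pictures are saved under pics/ and viewed, and the job is handed in when it is done.

Besides the shell and the picture viewer there is one more tool, called after ">>>" as name(argument=value, ...) on one line, values as JSON. arm_command: Moves the arm, as the interface text tells. Its arguments: {"type":"object","properties":{"commands":{"type":"array","items":{"type":"array"}},"squeeze":{"type":"number"}},"required":["commands"]}

```bash
mkdir -p pics; python3 - <<'E'
from bench import *
import cv2,pickle
s=read_state();print({k:s[k] for k in('time','ee_pos','eef_rot','width','ft_force')})
for n in('side','top'):
    c=camera(n);pickle.dump(c,open(f'{n}0.pkl','wb'));cv2.imwrite(f'pics/{n}0.png',cv2.resize(c['pixels'][:,:,::-1],(800,600),interpolation=cv2.INTER_CUBIC))
    R=cv2.Rodrigues(c['rvec'] if hasattr(c['rvec'],'shape') else __import__('numpy').array(c['rvec'],float))[0]
    print(n,c['fx'],c['dist_coeffs'],-R.T@__import__('numpy').array(c['tvec']).ravel(),R[2])
E
```

```text
{'time': 0.0, 'ee_pos': array([0.15928218, 0.60404849, 0.29143829]), 'eef_rot': array([ 1.28542068e-01,  9.91703784e-01, -7.33557633e-04, -5.30047531e-05]), 'width': 0.0869715627254785, 'ft_force': array([ 0.44836298, -1.07599661,  0.31005664])}
side 435.7169481596919 [-0.16529059  0.          0.          0.          0.        ] [0.24998797 0.58922966 0.52367955] [ 0.35877155 -0.74230258 -0.56592389]
top 370.5325620408402 [-0.10432117  0.          0.          0.          0.        ] [ 0.4539269  -0.00261942  0.72882047] [ 0.13262885 -0.00722667 -0.99113943]
```

View pics/side0.png

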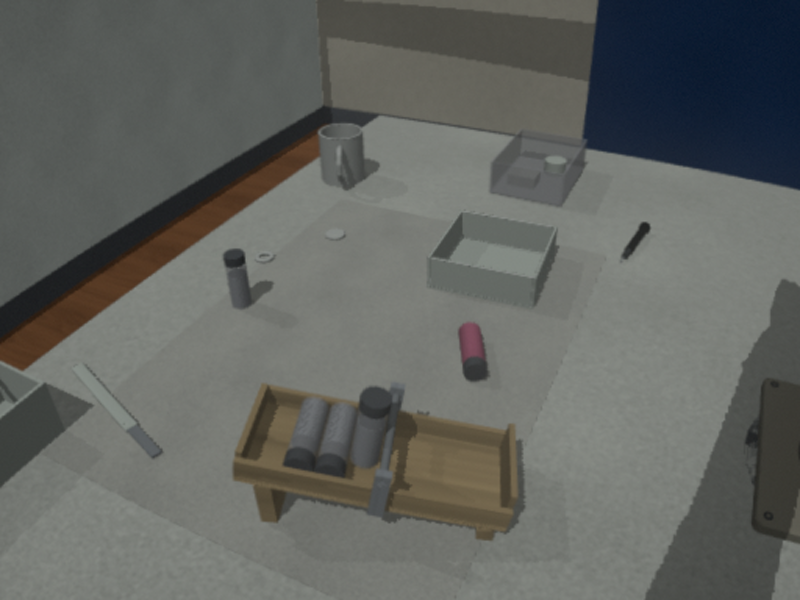

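View pics/top0.png

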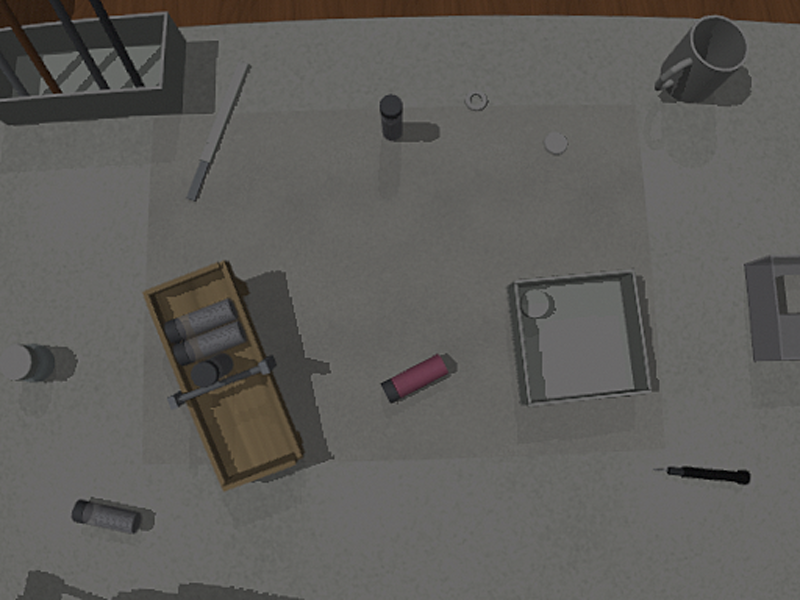

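The side picture shows the chute with the jammed tube's cap at about (375,402) and a white box at (493,258). In the top picture the chute's cap is at about (207,373) and the white box, with a pot in one corner, at (580,338). Next I'll enlarge both areas.

```bash
cat > h.py <<'E'
import numpy as np,cv2,pickle
def crop(n,f,u0,v0,w,h,out,img=None):
    c=pickle.load(open(f,'rb'));p=c['pixels'][v0:v0+h,u0:u0+w,::-1].astype(float)
    p=np.clip(255*(p/255)**0.6*1.15,0,255).astype('uint8')
    k=min(800//w,600//h);p=cv2.resize(p,None,fx=k,fy=k,interpolation=cv2.INTER_CUBIC)
    for i in range(0,w,10): cv2.putText(p,str(u0+i),(i*k,10),0,.35,(0,255,255),1);cv2.line(p,(i*k,12),(i*k,18),(0,255,255),1)
    for i in range(0,h,10): cv2.putText(p,str(v0+i),(0,i*k+4),0,.35,(0,255,0),1)
    cv2.imwrite('pics/'+out,p);print(k)
def proj(c,P):
    return cv2.projectPoints(np.array(P,float).reshape(-1,3),np.array(c['rvec'],float),np.array(c['tvec'],float),np.array([[c['fx'],0,c['cx']],[0,c['fy'],c['cy']],[0,0,1]]),np.array(c['dist_coeffs'],float))[0].reshape(-1,2)
def ray(c,uv):
    K=np.array([[c['fx'],0,c['cx']],[0,c['fy'],c['cy']],[0,0,1]])
    q=cv2.undistortPoints(np.array([[uv]],float),K,np.array(c['dist_coeffs'],float)).ravel()
    R=cv2.Rodrigues(np.array(c['rvec'],float))[0];o=-R.T@np.array(c['tvec'],float).ravel()
    return o,R.T@np.array([q[0],q[1],1])
def atz(c,uv,z):
    o,d=ray(c,uv);return o+d*(z-o[2])/d[2]
def tri(c1,u1,c2,u2):
    o1,d1=ray(c1,u1);o2,d2=ray(c2,u2)
    a=np.linalg.lstsq(np.c_[d1,-d2],o2-o1,rcond=None)[0]
    p,q=o1+a[0]*d1,o2+a[1]*d2;return (p+q)/2,np.linalg.norm(p-q)
E
python3 -c "
from h import *
crop(0,'top0.pkl',85,160,130,160,'tc.png')
crop(0,'top0.pkl',315,160,197,100,'tb.png')
crop(0,'side0.pkl',140,235,200,120,'sc.png')
crop(0,'side0.pkl',260,70,160,130,'sb.png')"
```

```text
3
4
4
4
```

View pics/tc.png

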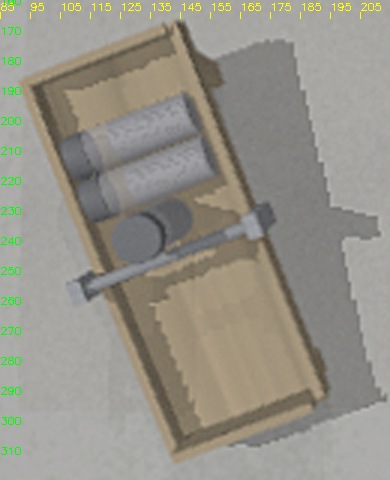

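View pics/tb.png

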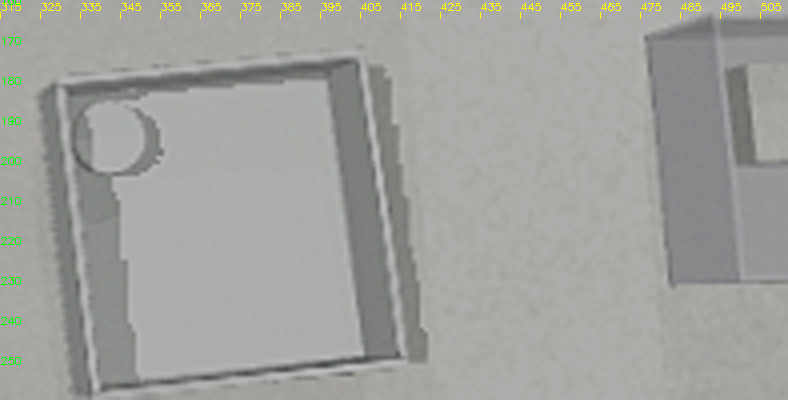

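View pics/sc.png

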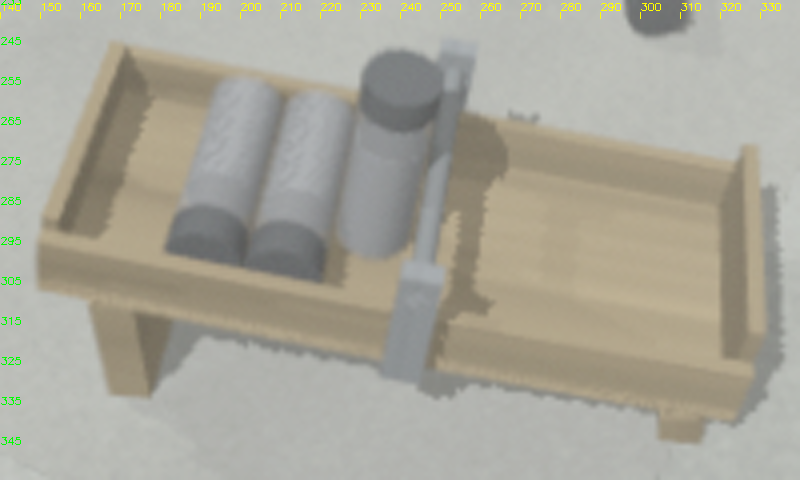

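View pics/sb.png

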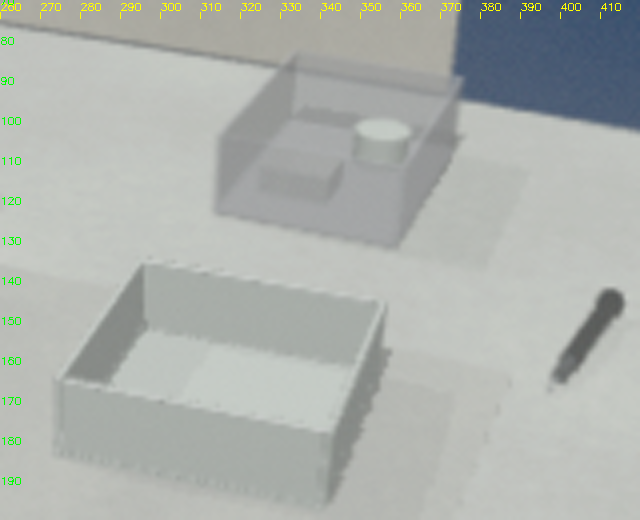

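```bash
python3 - <<'E'
from h import *
T=pickle.load(open('top0.pkl','rb'));S=pickle.load(open('side0.pkl','rb'))
t=lambda x,y:(85+x/3-.3,160+y/3-.3)
print('cap',tri(T,t(138,239),S,(240,253.6)),atz(T,t(138,239),.1238),atz(S,(240,253.6),.1238))
a=atz(T,t(80,288),.089);b=atz(T,t(258,222),.089);print('posts',a,b,np.linalg.norm(a-b),np.degrees(np.arctan2(*(a-b)[1::-1])))
for n,p in dict(ul=(24,86),ur=(180,25),ll=(176,458),lr=(325,392)).items(): print(n,atz(T,t(*p),.09 if n[0]=='u' else .042))
tb=lambda x,y:(315+x/4-.4,160+y/4-.4)
B=[atz(T,tb(*p),.05) for p in((59,85),(360,55),(406,357),(95,390))];B=np.array(B)
print('box',B,B.mean(0),[np.linalg.norm(B[i]-B[i-1]) for i in range(4)])
sb=lambda x,y:(260+x/4-.4,70+y/4-.4)
print('boxside',[atz(S,sb(*p),.05) for p in((145,263),(386,302),(330,433),(62,381))])
print('pot',atz(T,tb(112,137),.026))
E
```

```text
cap (array([0.46116186, 0.20744853, 0.12106385]), np.float64(0.002022991436416624)) [0.46020157 0.20608521 0.1238    ] [0.46072309 0.21028263 0.1238    ]
posts [0.43294978 0.25239293 0.089     ] [0.46886055 0.14766929 0.089     ] 0.11070963884534653 108.92734649561187
ul [0.55183635 0.28845086 0.09      ]
ur [0.58549889 0.19427372 0.09      ]
ll [0.32730077 0.21061617 0.042     ]
lr [0.36581876 0.11829922 0.042     ]
box [[ 0.55944605 -0.13872005  0.05      ]
 [ 0.56999287 -0.28386315  0.05      ]
 [ 0.42771936 -0.29507613  0.05      ]
 [ 0.41861484 -0.14809521  0.05      ]] [ 0.49394328 -0.21643864  0.05      ] [np.float64(0.14114292218692734), np.float64(0.14552578474458622), np.float64(0.14271468794019476), np.float64(0.1472626300485442)]
boxside [array([ 0.56578917, -0.27626919,  0.05      ]), array([ 0.4233615 , -0.28882968,  0.05      ]), array([ 0.4142747 , -0.14188012,  0.05      ]), array([ 0.55701475, -0.13255244,  0.05      ])]
pot [ 0.5371935  -0.16786187  0.026     ]
```

```bash
cat >> h.py <<'E'
from scipy.spatial.transform import Rotation as Ro
def Rt(yawx,tilt=0): # tool x heading (deg), z down; tilt about tool y
    a=np.radians(yawx);x=np.array([np.cos(a),np.sin(a),0]);z=np.array([0,0,-1.]);y=np.cross(z,x)
    return Ro.from_matrix(np.c_[x,y,z])*Ro.from_euler('y',tilt,degrees=True)
def rel(p,R):
    from bench import read_state
    s=read_state();R0=Ro.from_quat(s['eef_rot'])
    print('t',s['time'],'pos',s['ee_pos'].round(4),'w',round(s['width'],4),'shift',R0.inv().apply(np.array(p)-s['ee_pos']).round(4),'rot',(R0.inv()*R).as_rotvec().round(4))
E
python3 -c "
from h import *
rel([.454,.205,.26],Rt(199.1,-10))"
```

```text
t 0.1 pos [0.1593 0.6041 0.2916] w 0.087 shift [-0.3867 -0.3107  0.032 ] rot [-0.0528 -0.1697 -0.5895]
```

>>> arm_command(commands=[[80,[-0.025,-0.02,0.002],[-0.005,-0.017,-0.06]],[70,[-0.055,-0.044,0.004],[-0.01,-0.034,-0.12]],[63,[-0.085,-0.068,0.006],[-0.016,-0.051,-0.18]],[63,[-0.115,-0.092,0.008],[-0.021,-0.068,-0.24]],[63,[-0.145,-0.116,0.01],[-0.026,-0.085,-0.3]],[63,[-0.175,-0.14,0.012],[-0.032,-0.102,-0.36]],[63,[-0.205,-0.165,0.014],[-0.037,-0.119,-0.42]],[63,[-0.235,-0.189,0.016],[-0.042,-0.136,-0.48]],[63,[-0.265,-0.213,0.018],[-0.048,-0.153,-0.54]],[63,[-0.295,-0.237,0.02],[-0.0528,-0.1697,-0.5895]]], squeeze=15)

```text
time: 0.93
ee_pos: [0.3848, 0.2981, 0.272]
eef_rot: [-0.167, 0.982, 0.015, 0.087]
ft_force: [0.5, -0.4, 0.5]
width: 0.055
```

```bash
python3 -c "
from h import *
rel([.454,.205,.26],Rt(199.1,-10))"
```

```text
t 0.9333 pos [0.3848 0.2981 0.272 ] w 0.055 shift [-0.0319 -0.1107  0.0178] rot [0.0013 0.0014 0.0029]
```

>>> arm_command(commands=[[63,[-0.006,-0.022,0.003],[0,0,0]],[63,[-0.012,-0.044,0.006],[0,0,0]],[63,[-0.018,-0.066,0.01],[0,0,0]],[63,[-0.025,-0.088,0.014],[0,0,0]],[63,[-0.032,-0.1107,0.0178],[0,0,0]],[63,[-0.032,-0.1107,0.0178],[0,0,0]],[63,[-0.032,-0.1107,0.0178],[0,0,0]],[63,[-0.032,-0.1107,0.0178],[0,0,0]],[63,[-0.032,-0.1107,0.0178],[0,0,0]],[63,[-0.032,-0.1107,0.0178],[0,0,0]]])

```text
time: 1.77
ee_pos: [0.4526, 0.2076, 0.2602]
eef_rot: [-0.166, 0.982, 0.015, 0.086]
ft_force: [0.9, 0.2, 0.3]
width: 0.0548
```

```bash
python3 -c "
from h import *
from bench import *
rel([.454,.205,.16],Rt(199.1,-10))
for n in('side','top'): pickle.dump(camera(n),open(n+'1.pkl','wb'))
crop(0,'side1.pkl',140,180,200,150,'s1.png')
crop(0,'top1.pkl',85,160,160,150,'t1.png')
"
```

```text
t 1.7667 pos [0.4526 0.2076 0.2602] w 0.0548 shift [ 0.017  -0.003   0.0987] rot [0.0015 0.0006 0.0014]
4
4
```

View pics/s1.png

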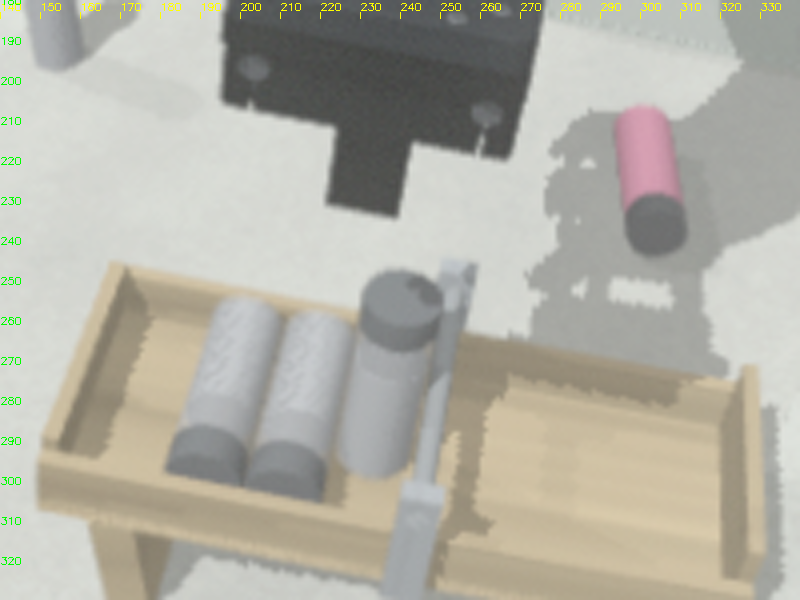

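The enlarged side crop shows the jammed tube upright behind the bar, with its cap at native (240,254). Two tubes lie uphill of it, and the open fingers are above and in line. The pink tube at (303,235) and the upright tube out on the bench are decoys: neither is in the chute. Descending now.

>>> arm_command(commands=[[63,[0.002,-0.001,0.012],[0,0,0]],[63,[0.004,-0.002,0.024],[0,0,0]],[63,[0.007,-0.003,0.04],[0,0,0]],[63,[0.01,-0.003,0.056],[0,0,0]],[63,[0.012,-0.003,0.07],[0,0,0]],[63,[0.014,-0.003,0.082],[0,0,0]],[63,[0.016,-0.003,0.092],[0,0,0]],[63,[0.017,-0.003,0.0985],[0,0,0]],[63,[0.017,-0.003,0.0985],[0,0,0]],[63,[0.017,-0.003,0.0985],[0,0,0]]])

```text
time: 2.7
ee_pos: [0.4545, 0.2042, 0.1603]
eef_rot: [-0.165, 0.982, 0.015, 0.086]
ft_force: [-0.2, -1.0, -0.3]
width: 0.055
```

```bash
python3 -c "
from h import *
from bench import *
rel([.454,.205,.16],Rt(199.1,-10))
for n in('side','top'): pickle.dump(camera(n),open(n+'2.pkl','wb'))
crop(0,'side2.pkl',140,180,200,150,'s2.png')
"
```

```text
t 2.7 pos [0.4545 0.2042 0.1603] w 0.055 shift [0.0002 0.0009 0.0003] rot [ 0.001   0.0005 -0.    ]
4
```

View pics/s2.png

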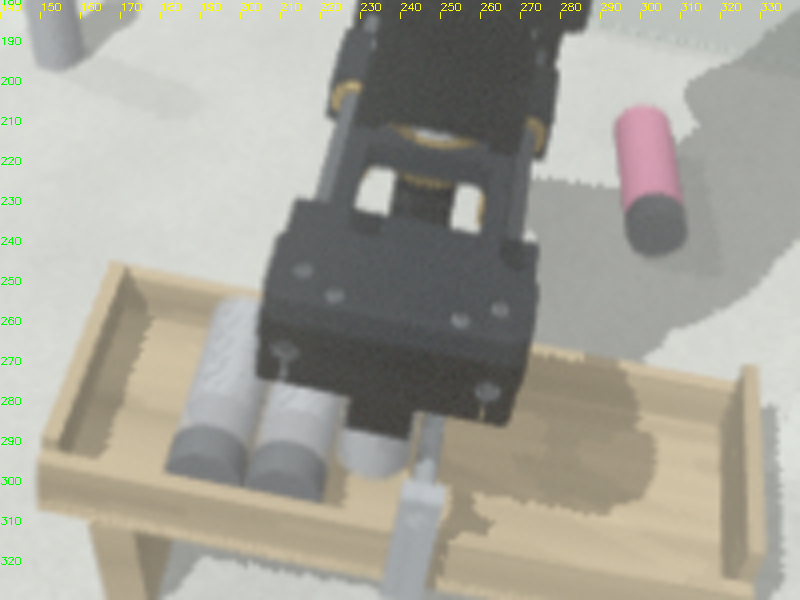

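The fingers stand around the tube and touch neither the bar nor the lying tubes, so I'll close them.

>>> arm_command(commands=[[50,[0,0,0],[0,0,0]],[42,[0,0,0],[0,0,0]],[36,[0,0,0],[0,0,0]],[30,[0,0,0],[0,0,0]],[20,[0,0,0],[0,0,0]],[10,[0,0,0],[0,0,0]],[10,[0,0,0],[0,0,0]],[10,[0,0,0],[0,0,0]],[10,[0,0,0],[0,0,0]],[10,[0,0,0],[0,0,0]]], squeeze=20)

```text
time: 3.63
ee_pos: [0.4545, 0.2041, 0.1603]
eef_rot: [-0.165, 0.982, 0.015, 0.086]
ft_force: [-0.5, -0.1, -0.1]
width: 0.0278
```

```bash
python3 -c "
from h import *
rel([.454,.205,.30],Rt(199.1,-10))
"
```

```text
t 3.6333 pos [0.4545 0.2041 0.1603] w 0.0278 shift [-0.0242  0.0011 -0.1376] rot [ 0.0011  0.0007 -0.0003]
```

>>> arm_command(commands=[[10,[0,0,-0.006],[0,0,0]],[10,[0,0,-0.015],[0,0,0]],[10,[-0.001,0,-0.025],[0,0,0]],[10,[-0.003,0,-0.037],[0,0,0]],[10,[-0.005,0,-0.05],[0,0,0]],[10,[-0.008,0.001,-0.065],[0,0,0]],[10,[-0.011,0.001,-0.082],[0,0,0]],[10,[-0.015,0.001,-0.1],[0,0,0]],[10,[-0.02,0.001,-0.12],[0,0,0]],[10,[-0.024,0.001,-0.138],[0,0,0]]])

```text
time: 4.47
ee_pos: [0.4537, 0.2046, 0.3027]
eef_rot: [-0.165, 0.982, 0.015, 0.087]
ft_force: [-0.3, 0.1, -0.5]
width: 0.0273
```

```bash
python3 -c "
from h import *
from bench import *
for n in('side','top'): pickle.dump(camera(n),open(n+'3.pkl','wb'))
crop(0,'side3.pkl',140,180,200,150,'s3.png')
rel([.48,-.23,.29],Rt(184,0));rel([.48,-.23,.29],Rt(199.1,0))
"
```

```text
4
t 4.5667 pos [0.4548 0.2052 0.3045] w 0.028 shift [ 0.1189 -0.4196 -0.0083] rot [0.0268 0.1794 0.2623]
t 4.5667 pos [0.4548 0.2052 0.3045] w 0.028 shift [ 0.1189 -0.4196 -0.0083] rot [ 0.003   0.1808 -0.0005]
```

View pics/s3.png

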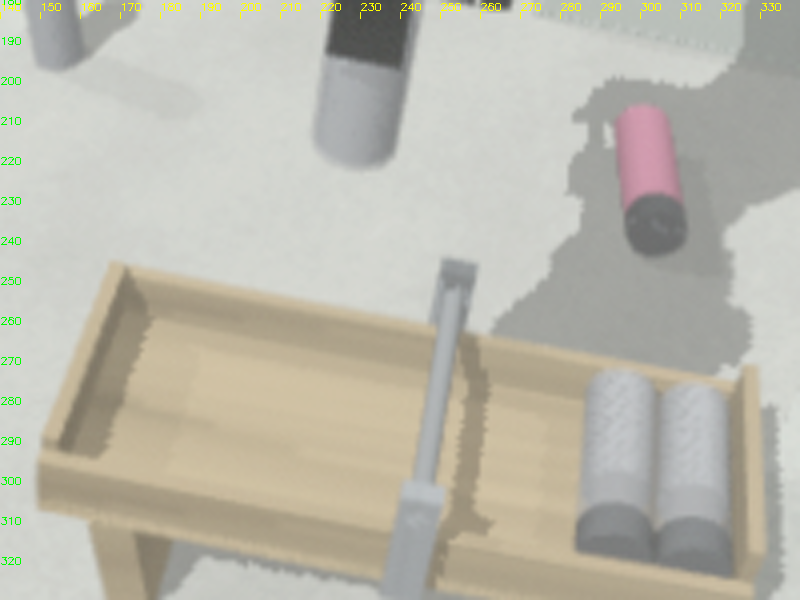

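The tube is held, with its bottom at native (230,220). Both waiting tubes lie at the stop, at (295,295) and (313,297). Carrying it to the box.

>>> arm_command(commands=[[10,[0.006,-0.02,0],[0,0.018,0]],[10,[0.013,-0.046,-0.001],[0,0.036,0]],[10,[0.021,-0.075,-0.002],[0,0.054,0]],[10,[0.03,-0.105,-0.002],[0,0.072,0]],[10,[0.038,-0.135,-0.003],[0,0.09,0]],[10,[0.047,-0.165,-0.003],[0,0.108,0]],[10,[0.055,-0.195,-0.004],[0.001,0.126,0]],[10,[0.064,-0.225,-0.004],[0.001,0.144,0]],[10,[0.072,-0.255,-0.005],[0.002,0.162,0]],[10,[0.08,-0.282,-0.006],[0.003,0.1808,0]]])

```text
time: 5.4
ee_pos: [0.47, -0.0898, 0.2921]
eef_rot: [-0.165, 0.986, -0.001, -0.003]
ft_force: [0.8, 0.0, -0.6]
width: 0.0274
```

```bash
python3 -c "
from h import *
rel([.478,-.228,.25],Rt(199.1,0))
"
```

```text
t 5.4 pos [ 0.47   -0.0898  0.2921] w 0.0274 shift [ 0.0373 -0.1332  0.0426] rot [-0.0014 -0.0062 -0.0011]
```

>>> arm_command(commands=[[10,[0.007,-0.026,0],[0,0,0]],[10,[0.014,-0.05,0.001],[0,0,0]],[10,[0.02,-0.072,0.002],[0,0,0]],[10,[0.026,-0.093,0.005],[0,0,0]],[10,[0.031,-0.112,0.01],[0,0,0]],[10,[0.035,-0.125,0.018],[0,0,0]],[10,[0.037,-0.133,0.03],[0,0,0]],[10,[0.037,-0.133,0.042],[0,0,0]],[10,[0.037,-0.133,0.042],[0,0,0]],[10,[0.037,-0.133,0.042],[0,0,0]]])

```text
time: 6.23
ee_pos: [0.4786, -0.2248, 0.2499]
eef_rot: [-0.166, 0.986, -0.001, -0.003]
ft_force: [-0.5, 0.4, 0.4]
width: 0.0272
```

```bash
python3 -c "
from h import *
from bench import *
for n in('side','top'): pickle.dump(camera(n),open(n+'4.pkl','wb'))
crop(0,'side4.pkl',240,60,160,150,'s4.png')
crop(0,'top4.pkl',285,150,200,150,'t4.png')
rel([.478,-.228,.13],Rt(199.1,0))
"
```

```text
4
4
t 6.3333 pos [ 0.4792 -0.2249  0.2509] w 0.0275 shift [ 0.0015 -0.0023  0.1209] rot [-0.0016 -0.0051  0.0009]
```

View pics/s4.png

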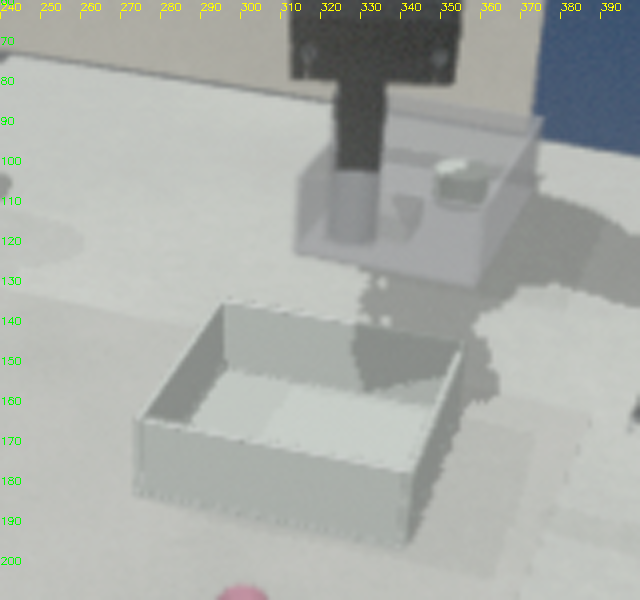

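View pics/t4.png

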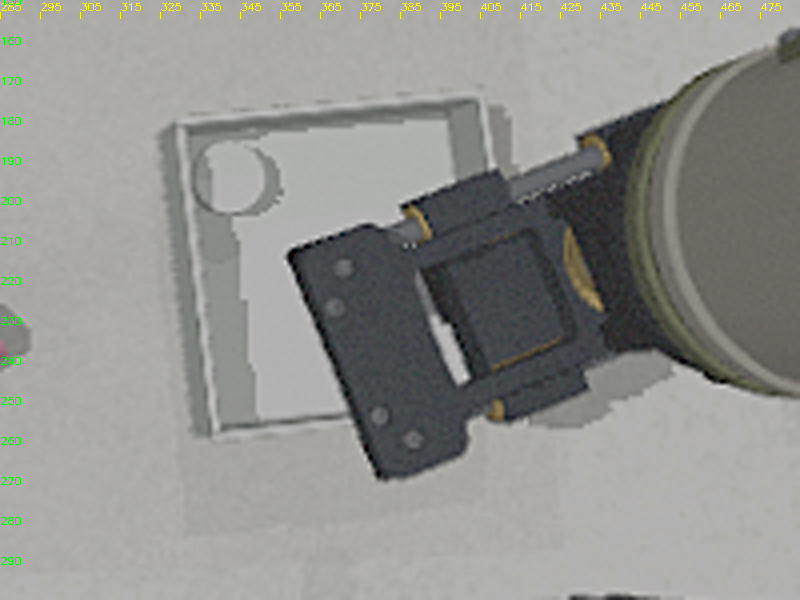

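The tube hangs over the white box, and the box has not moved. Its pot is at top-image native (344,194), in the corner opposite. The far clear grey box holds other items and is not the one meant. Lowering.

>>> arm_command(commands=[[10,[0,-0.001,0.01],[0,0,0]],[10,[0,-0.002,0.025],[0,0,0]],[10,[0,-0.002,0.042],[0,0,0]],[10,[0,-0.002,0.06],[0,0,0]],[10,[0,-0.002,0.078],[0,0,0]],[10,[0,-0.002,0.094],[0,0,0]],[10,[0,-0.002,0.107],[0,0,0]],[10,[0,-0.002,0.115],[0,0,0]],[10,[0,-0.002,0.12],[0,0,0]],[10,[0,-0.002,0.12],[0,0,0]]])

```text
time: 7.17
ee_pos: [0.4788, -0.2278, 0.1297]
eef_rot: [-0.166, 0.986, -0.001, -0.003]
ft_force: [0.1, 0.1, 0.2]
width: 0.0272
```

>>> arm_command(commands=[[10,[0,0,0.001],[0,0,0]],[10,[0,0,0.002],[0,0,0]],[10,[0,0,0.003],[0,0,0]],[10,[0,0,0.004],[0,0,0]],[10,[0,0,0.005],[0,0,0]],[10,[0,0,0.005],[0,0,0]],[10,[0,0,0.005],[0,0,0]],[10,[0,0,0.005],[0,0,0]],[10,[0,0,0.005],[0,0,0]],[10,[0,0,0.005],[0,0,0]]])

```text
time: 8.0
ee_pos: [0.479, -0.2281, 0.1254]
eef_rot: [-0.166, 0.986, -0.001, -0.003]
ft_force: [-0.0, -0.0, -0.4]
width: 0.0272
```

```bash
python3 -c "
from h import *
from bench import *
pickle.dump(camera('side'),open('side5.pkl','wb'))
crop(0,'side5.pkl',260,100,133,100,'s5.png')
rel([.478,-.228,.122],Rt(199.1,0))
"
```

```text
6
t 8.05 pos [ 0.479  -0.2281  0.1254] w 0.0276 shift [0.0009 0.0004 0.0034] rot [-0.0019 -0.0056 -0.0003]
```

View pics/s5.png

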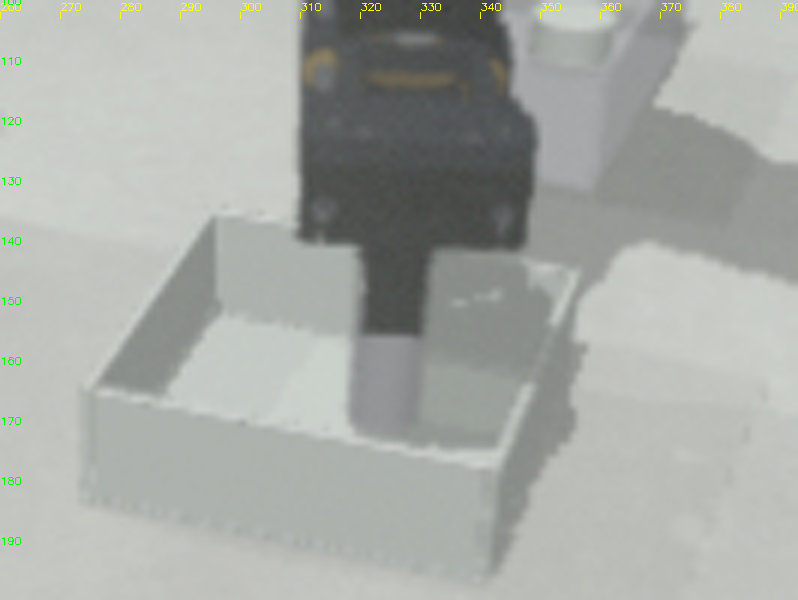

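>>> arm_command(commands=[[10,[0,0,0.0005],[0,0,0]],[10,[0,0,0.001],[0,0,0]],[10,[0,0,0.0015],[0,0,0]],[10,[0,0,0.002],[0,0,0]],[10,[0,0,0.0025],[0,0,0]],[10,[0,0,0.003],[0,0,0]],[10,[0,0,0.003],[0,0,0]],[10,[0,0,0.003],[0,0,0]],[10,[0,0,0.003],[0,0,0]],[10,[0,0,0.003],[0,0,0]]])

```text
time: 8.88
ee_pos: [0.479, -0.2281, 0.1224]
eef_rot: [-0.166, 0.986, -0.001, -0.003]
ft_force: [-0.3, -0.3, -1.6]
width: 0.0274
```

>>> arm_command(commands=[[10,[0,0,0.0005],[0,0,0]],[10,[0,0,0.001],[0,0,0]],[10,[0,0,0.0015],[0,0,0]],[10,[0,0,0.002],[0,0,0]],[10,[0,0,0.002],[0,0,0]],[10,[0,0,0.002],[0,0,0]],[10,[0,0,0.002],[0,0,0]],[10,[0,0,0.002],[0,0,0]],[10,[0,0,0.002],[0,0,0]],[10,[0,0,0.002],[0,0,0]]])

```text
time: 9.72
ee_pos: [0.4793, -0.2281, 0.121]
eef_rot: [-0.166, 0.986, -0.001, -0.002]
ft_force: [-2.3, 1.2, 8.4]
width: 0.0275
```

Contact: 8 N upward at TCP z = 0.121, which matches the tube standing on the box floor. Releasing slowly, then going straight up.

>>> arm_command(commands=[[10,[0,0,-0.0005],[0,0,0]],[10,[0,0,-0.001],[0,0,0]],[33,[0,0,-0.001],[0,0,0]],[36,[0,0,-0.001],[0,0,0]],[40,[0,0,-0.001],[0,0,0]],[44,[0,0,-0.001],[0,0,0]],[48,[0,0,-0.001],[0,0,0]],[52,[0,0,-0.001],[0,0,0]],[52,[0,0,-0.001],[0,0,0]],[52,[0,0,-0.001],[0,0,0]]])

```text
time: 10.55
ee_pos: [0.479, -0.2281, 0.1214]
eef_rot: [-0.166, 0.986, -0.001, -0.003]
ft_force: [-0.3, 0.3, 0.1]
width: 0.0447
```

>>> arm_command(commands=[[52,[0,0,-0.006],[0,0,0]],[52,[0,0,-0.018],[0,0,0]],[52,[0,0,-0.034],[0,0,0]],[52,[0,0,-0.052],[0,0,0]],[52,[0,0,-0.072],[0,0,0]],[52,[0,0,-0.092],[0,0,0]],[52,[0,0,-0.112],[0,0,0]],[52,[0,0,-0.13],[0,0,0]],[52,[0,0,-0.14],[0,0,0]],[52,[0,0,-0.14],[0,0,0]]])

```text
time: 11.38
ee_pos: [0.4804, -0.2281, 0.264]
eef_rot: [-0.166, 0.986, -0.002, -0.001]
ft_force: [0.3, 0.2, 0.2]
width: 0.0454
```

```bash
python3 -c "
from h import *
from bench import *
for n in('side','top'): pickle.dump(camera(n),open(n+'6.pkl','wb'))
crop(0,'side6.pkl',130,100,266,200,'s6.png')
rel([.478,-.228,.122],Rt(199.1,0))
crop(0,'top6.pkl',85,150,340,170,'t6.png')
"
```

```text
3
t 11.4833 pos [ 0.4796 -0.2275  0.2613] w 0.0453 shift [0.0009 0.0003 0.1393] rot [-0.0017 -0.0052 -0.0002]
2
```

View pics/s6.png

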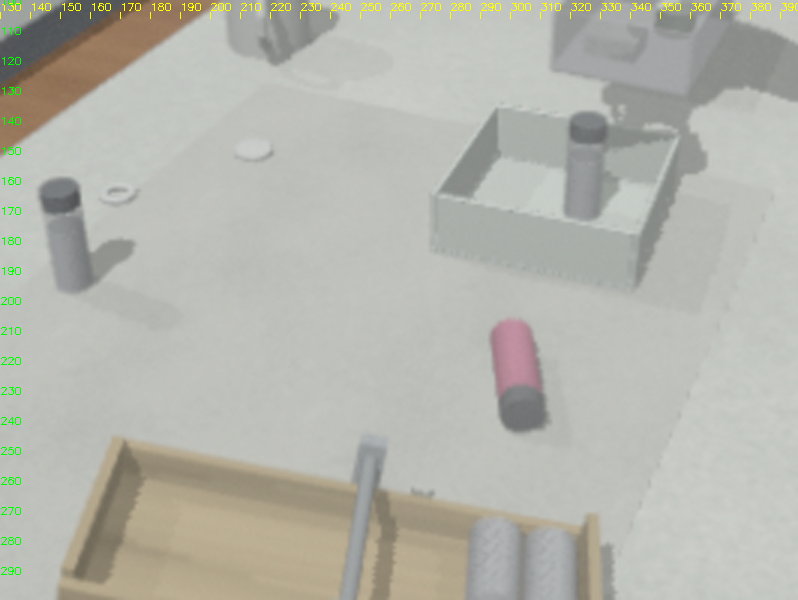

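View pics/t6.png

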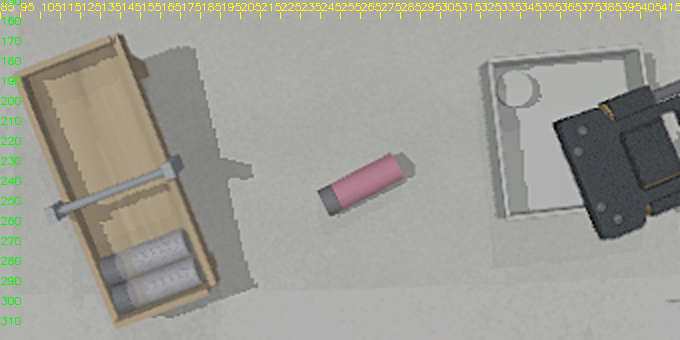

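The tube stands free inside the white box (cap at side-image native (325,142)), both lying tubes rest at the stop, and the gripper is clear of everything. Handing in.

```bash
python3 -c "
from bench import *
print(close_job())"
```

```text
the job is handed in; nothing more can be done
None
```

The jammed tube is out of the chute and standing upright in the square white box, and both waiting tubes rolled under the bar to the stop. I gripped it by its top at 20 N with the fingers across the chute, lifted it clear and carried it over. I lowered it until it touched the box floor (about 8 N), then released it and backed off straight up.

The last pictures, at 11.5 s, show:
- **Box:** the tube is standing free, away from the pot.
- **Chute:** both tubes are lying against the stop, judged by eye. I did not measure the 42 mm distance to the rear tube's centre.
- **Robot:** the gripper is clear, about 0.14 m above its release height, with the wrist force near zero.

No check failed. The two cameras differed by about 2–4 mm on the cap position and about 6 mm on the box corners. Contact with the floor came about 1–2 mm lower than I had worked out.

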